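Recharge the spring-fed dowel magazine

ROBOT

A 6-joint arm with a two-finger parallel gripper is mounted at the origin on a cart in front of the work surface, level with it; the furniture and walls round the work are solid. World frame = base frame: x ahead of the robot, y to its left, z up, the work surface at z = 0. Lengths are in m, angles in degrees, forces in N, time in s.
With the tool pointing down it reaches from about 0.4 to 0.825 m from the base axis. Payload 7 kg.
Tool frame: the origin (TCP) lies on the centre line of the jaws, within the pads' length; the fingertips stand 19 mm ahead of it and the grasp point (between the pads) is the TCP; z points along the fingers, y is the line along which they close (so a half turn about z gives the same grasp; the last joint's range is limited). The gripper opens to 88 mm and grips with 3 to 60 N. Pads are 19 mm wide; open, the fingers measure 130 mm over their backs; the gripper's body (78 mm by 193 mm) begins 47 mm behind the grasp point.
Start: joints at [87.382, 20.546, 0.682, 0, -70.136, -16.507], TCP at [0.221, 0.638, 0.246] pointing down, gripper open.
Joint ranges: [-176.03, 176.03], [-82.01, 121.73], [-58.28, 71.71], [-173.87, 95.51], [-174.79, -0.11], [-173.66, 173.66]. Speed limits (degrees/s): [136.94, 136.94, 172.46, 180, 180, 180].

INTERFACE

Orientations are given as [roll, pitch, yaw] about the fixed x, y, z axes, in that order (R = Rz(yaw) Ry(pitch) Rx(roll)).
In Python, from plant import get_state, capture, close_job gives the robot as it stands.
- The arm moves only by the tool apply_moves, never from a script. Its argument "targets" is a list of rows, each a list of 7 numbers: the opening, from 0 (shut) to 1 (fully open), then the shift along the tool's x, y, z normalised to -1 to 1, where 1 is 1000 mm, then the turn, a rotation vector about the tool's x, y, z normalised to -1 to 1, where 1 is 90 degrees. In form: [[claw, tx, ty, tz, ax, ay, az], ...]. A call has 1 to 20 rows; each row shifts and turns the commanded pose from where the row before left it, along the tool's axes as they then stand; what a row does not reach is not made up. A row lasts 1/12 s, in which the tool goes at most 41.7 mm and 7.16 degrees, less where a joint would pass 70% of its speed; a pose out of reach is approached as far as the arm can. A call with a number of a shift or a turn outside -1 to 1 is refused whole. A call with a gripper value outside its range is refused whole. The fingers move at their own pace and stop on an object; "newtons" is the grip in N (left out, the last holds). Time passes only in rows, so rows that do not move let the fingers close. It gives the time, the measured TCP pose, the force, the opening and the grip force at its end, in the units of the state.
- get_state(): the state, without advancing time (a new reading comes with each control period).
- capture(name): name is "scene" or "top" or "wrist"; returns a dict with "frame" (420x560x3 uint8, red, green, blue), "range_z" (420x560 float32, m along the optical axis (not along the pixel's ray), 0 where there is no reading), "camera_matrix" (3x3 intrinsics, pixels), "T" (4x4, takes a point from camera to world coordinates). Camera axes: x right, y down, z forward; pixel columns grow to the right and rows downward; lengths in m; the calibration is good to about 2 mm. The wrist camera is an equidistant fisheye: a pixel r from the principal point sees the ray r / f radians off the axis. A picture is of the moment at which its call begins.
- close_job(): hands the job in; it is judged then, once.
The state is a dict: "time_s": time; "joints": joint angles; "qd": joint speeds; "joint_torque": joint torques, N m; "tcp_pos": TCP position; "eef_rot": TCP orientation; "contact_force": force on the tool from outside, world axes, zero at the start; "moment": the same for the moment, N m; "gripper_width": finger opening in m; "gripper_force": force on a finger pad.
Only numpy, scipy, OpenCV 4.12 (cv2) and the standard library are available. Lean on these libraries where they do the work, as an engineer would, in place of code of your own. Each camera call takes 0.05 s, during which the arm holds its last target. There are 200 camera calls.

TASK

Fill the spring-fed dowel magazine: drop both steel dowels into its leaning tube, then push them down with the rammer until they bottom out firmly and the catch has snapped over the upper one. Stand the rammer back in its holster and leave the other things where they are.

Things in the scene. Friction and masses are not known exactly. Their poses are not given: they have to be found in the camera images.
- magazine: the magazine's dark steel base plate, 160 x 200 x 10 mm, fixed to the bench. Origin: centre of its underside; x away from the robot at yaw 0, y to the left. The leaning grey tube stands on its left half (y = +45 mm), the holster, an upright tube (21 mm outside, 15 mm bore, 55 mm tall), on its right half
- mag_tube: the magazine's tube, fixed to the plate: grey 30 mm square section, 22 x 22 mm bore, square bore ends at 162 mm. Origin: on the bore's axis at its foot; z runs up the bore, leaning 28 degrees from vertical towards the robot (to -x of the plate). The face towards the robot has a 9 mm sight slot with the catch. The catch first holds up loose dowels, the upper one about level with the mouth
- mouth (a point): centre of the flared mouth's upper rim, 170 mm up the bore's axis; the flare is 22 mm wide inside at the bottom and about 34 mm at the rim, 40 mm outside; axes as mag_tube. A dowel let go in it slides down to the catch, or sometimes leans askew in the flare and straightens when pushed
- follower (a joint): travel of the spring follower under the dowels down the bore, m: 0 at rest (its top 88 mm up the bore), 0.064 on its solid stop (top at 24 mm, the two dowels' top at 88 mm). The spring pushes back with 3 N at rest and 11 N at the stop. Its brass pointer shows in the slot
- catch (a joint): angle of the one-way catch, rad: 0 shut (tooth 5 mm into the bore, underside 91 mm up the bore), about 0.2 while a dowel slides past; sprung shut. Pushing the dowels past it takes a few N more than the spring. Once shut it holds the upper dowel's top at 91 mm, 3 mm above the bottomed position
- rammer: the rammer, standing in the holster: steel rod 10 mm thick and 88 mm long, a collar 27 mm wide (88 to 94 mm), a round wooden handle 25 mm thick (94 to 150 mm). Origin at the rod's lower end, z towards the handle. With the dowels fully down this end is 88 mm up the bore and the collar about 6 mm above the mouth's rim. In the holster it stands on the base plate, 10 mm above the bench
- rammer_grip (a point): centre of the rammer's handle, 122 mm above the rod's lower end
- holster (a point): centre of the holster's upper rim, 65 mm above the bench; axes as magazine
- dowel_a_mid (a point): centre of one steel dowel: plain cylinder, 20 mm diameter, 32 mm long, 80 g, standing on end on the bench; z is its axis
- dowel_b_mid (a point): centre of the other, identical dowel; either may go in first
- nozzle: a bystander: ceramic gas nozzle, light brown, 20 mm wide, 44 mm tall, waisted, standing on end near the dowels; origin at its foot
- nut: a bystander: steel M16 nut, 24 x 27 x 13 mm, lying on the bench; origin at its underside
- cold_chisel: a bystander: cold chisel, 180 mm long, lying on the bench; origin at the middle of its underside
Things that resemble listed ones, but are neither listed nor needed, are in the scene too. Of the things that look like the rammer, the largest one is meant.

How it is judged:
By the outcome, as a careful person would: the job done as asked, in the order asked, and still so for the second after the job is handed in, with the robot touching nothing.
It also fails if it takes over 72 s, if anything falls off the work surface, if the arm or the gripper's body presses on something with over 40 N, if the wrist force passes 120 N, or if a joint passes its speed limit or range.

## Working session

There is one attempt and no reset: what is moved stays moved. The work goes in short steps, Python scripts to look and compute and a tool call to move; the robot and the scene stay as the last step left them, time stands still between calls to the robot, and variables do not carry over. Pictures are saved under pics/ and viewed, at most 10 in all, crops included, and the job is handed in when it is done.

Besides the shell and the picture viewer there is one more tool, called in YAML: its name, and indented under it one key for each argument. apply_moves: Moves the arm, as the interface text tells. Scaled input: -1 to 1 covers 1000 mm each way for a shift and 90 degrees each way for a turn. Its arguments: {"type":"object","properties":{"targets":{"type":"array","items":{"type":"array","items":{"type":"number"}}},"newtons":{"type":"number"}},"required":["targets"]}

```bash
mkdir -p pics; ls; python3 - <<'E'
from plant import get_state,capture
import cv2,numpy as np
print(get_state())
for n in("scene","top"):
    c=capture(n);cv2.imwrite(f"pics/{n}0.png",c["frame"][:,:,::-1]);np.savez(f"{n}0.npz",**c)
    print(n,c["camera_matrix"].tolist(),c["T"].round(3).tolist())
E
```

```text
pics
{'time_s': 0.0, 'joints': array([ 8.73832301e+01,  2.05931972e+01,  6.33780785e-01, -1.96817407e-02,
       -7.01355858e+01, -1.65080821e+01]), 'qd': array([-0.03489939,  0.01055126,  0.05988098, -0.06951214, -0.02938025,
        0.0431754 ]), 'joint_torque': array([ 6.23291089e-05, -5.82719707e+01,  2.93037558e+01,  6.99671522e+00,
        6.81251142e-03, -1.67617941e-04]), 'tcp_pos': array([0.22101113, 0.63731117, 0.2446042 ]), 'eef_rot': array([ 1.79903656e+02, -9.25823263e-03, -1.91315474e+01]), 'contact_force': array([-0.64597831,  0.4920476 ,  0.18310174]), 'moment': array([-0.00438453,  0.0182481 , -0.01363539]), 'gripper_force': 0.0, 'gripper_width': 0.08785177091968166}
scene [[429.2153637691076, 0.0, 275.4065753260135], [0.0, 429.2153637691076, 207.5356242651087], [0.0, 0.0, 1.0]] [[-0.775, -0.252, 0.58, 0.073], [-0.632, 0.335, -0.699, 0.38], [-0.018, -0.908, -0.418, 0.467], [0.0, 0.0, 0.0, 1.0]]
top [[490.87846562796454, 0.0, 277.99546882550095], [0.0, 490.87846562796454, 205.2396490577609], [0.0, 0.0, 1.0]] [[0.003, -0.992, 0.129, 0.445], [-1.0, -0.002, 0.009, -0.192], [-0.009, -0.129, -0.992, 1.202], [0.0, 0.0, 0.0, 1.0]]
```

View pics/scene0.png

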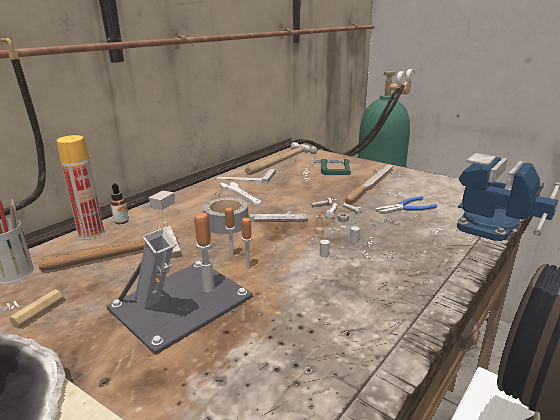

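View pics/top0.png

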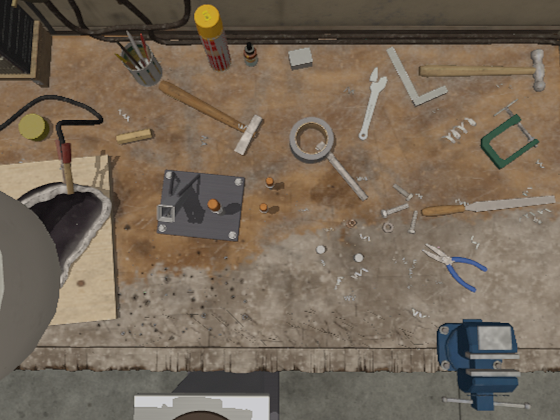

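Scene view: the magazine plate is at about (180,305), with the leaning tube at (155,265). The rammer candidates are (203,230), the largest and in the holster, plus smaller look-alikes at (230,217) and (247,228). The dowels are the plain cylinders at (325,249) and (355,235). Look-alikes for those are the nozzle (319,222), the nut (343,218) and the bolts (320–350,205). In the top view the rammer is at (213,205), the decoys at (269,182) and (263,207), the dowels at (320,250) and (358,258), and the nozzle at (352,222).

```bash
cat > h.py <<'E'
import numpy as np,cv2
def cloud(c):
    K=c["camera_matrix"];z=c["range_z"];v,u=np.indices(z.shape)
    p=np.stack([(u-K[0,2])/K[0,0]*z,(v-K[1,2])/K[1,1]*z,z],-1)
    w=p@c["T"][:3,:3].T+c["T"][:3,3]; w[z==0]=np.nan; return w
def ray(c,u,v,h):
    K=c["camera_matrix"];d=c["T"][:3,:3]@[(u-K[0,2])/K[0,0],(v-K[1,2])/K[1,1],1];o=c["T"][:3,3]
    return o+d*(h-o[2])/d[2]
E
python3 - <<'E'
from h import *
t=dict(np.load("top0.npz"));s=dict(np.load("scene0.npz"))
def blob(c,box,z0,z1,name):
    w=cloud(c);u0,v0,u1,v1=box
    m=np.zeros(w.shape[:2],bool);m[v0:v1,u0:u1]=True
    m&=(w[...,2]>z0)&(w[...,2]<z1)
    q=w[m];print(name,m.sum(),"mean",q.mean(0).round(4),"mid",((q.max(0)+q.min(0))/2).round(4),"ext",np.ptp(q,axis=0).round(4))
for b,n in(((308,238,334,264),"A"),((346,246,372,272),"B"),((340,210,364,234),"noz"),((380,218,398,238),"nut")): blob(t,b,.012 if n=='nut' else .024,.06,n+" top")
for b,n in(((312,232,336,262),"A"),((343,220,366,246),"B")): blob(s,b,.028,.06,n+" scene")
blob(t,(195,185,230,225),.14,.19,"rammer top")
blob(s,(188,200,218,255),.155,.2,"rammer scene")
for b in((258,172,280,195),(255,198,272,216)): blob(t,b,.05,.2,"decoy")
blob(t,(150,195,180,228),.12,.19,"mouth top")
blob(s,(135,220,185,260),.12,.19,"mouth scene")
hsv=cv2.cvtColor(t["frame"],cv2.COLOR_RGB2HSV);w=cloud(t)
m=((w[...,2]>.004)&(w[...,2]<.018)&(hsv[...,2]<100)).astype(np.uint8);m[:160]=0;m[245:]=0;m[:,:150]=0;m[:,250:]=0
c=np.vstack(cv2.findContours(m,0,2)[0]);h=cv2.convexHull(c)
for p in cv2.boxPoints(cv2.minAreaRect(h)):print("plate",p,ray(t,*p,.01).round(4))
a=cv2.resize(t["frame"][150:280,145:405,::-1],None,fx=3,fy=3,interpolation=2);cv2.imwrite("pics/crop1.png",a)
E
```

```text
A top 54 mean [ 0.492  -0.2802  0.0317] mid [ 0.4918 -0.28    0.0306] ext [0.0167 0.0169 0.0106]
B top 57 mean [ 0.4732 -0.3707  0.031 ] mid [ 0.4731 -0.3712  0.0309] ext [0.0167 0.0191 0.0119]
noz top 25 mean [ 0.5549 -0.3542  0.0366] mid [ 0.5549 -0.3549  0.0343] ext [0.0128 0.0133 0.019 ]
nut top 31 mean [ 0.5474 -0.4456  0.0137] mid [ 0.5473 -0.4451  0.0151] ext [0.0195 0.0236 0.006 ]
A scene 49 mean [ 0.4898 -0.2781  0.031 ] mid [ 0.491  -0.2787  0.0306] ext [0.0182 0.0196 0.0052]
B scene 39 mean [ 0.4706 -0.3685  0.0313] mid [ 0.4716 -0.369   0.0306] ext [0.0187 0.0187 0.0046]
rammer top 111 mean [ 0.5829 -0.0415  0.1564] mid [ 0.5837 -0.0406  0.1526] ext [0.0229 0.0237 0.023 ]
rammer scene 78 mean [ 0.58   -0.0364  0.1583] mid [ 0.5822 -0.0383  0.1582] ext [0.0204 0.0218 0.0064]
decoy 72 mean [ 0.6411 -0.1606  0.0974] mid [ 0.6429 -0.1602  0.0887] ext [0.0166 0.0188 0.0491]
decoy 70 mean [ 0.5829 -0.1474  0.0994] mid [ 0.5844 -0.1466  0.087 ] ext [0.0172 0.0186 0.0519]
mouth top 394 mean [0.5716 0.0595 0.1481] mid [0.5733 0.0604 0.1468] ext [0.0571 0.0393 0.0534]
mouth scene 812 mean [0.5692 0.0595 0.1499] mid [0.5724 0.0607 0.1456] ext [0.0579 0.0405 0.0508]
plate [156.25186 233.16063] [0.5313 0.1156 0.01  ]
plate [162.9881  168.68532] [0.6912 0.1044 0.01  ]
plate [243.8074  177.12914] [ 0.6702 -0.0962  0.01  ]
plate [237.07117 241.60445] [ 0.5112 -0.0818  0.01  ]
```

View pics/crop1.png

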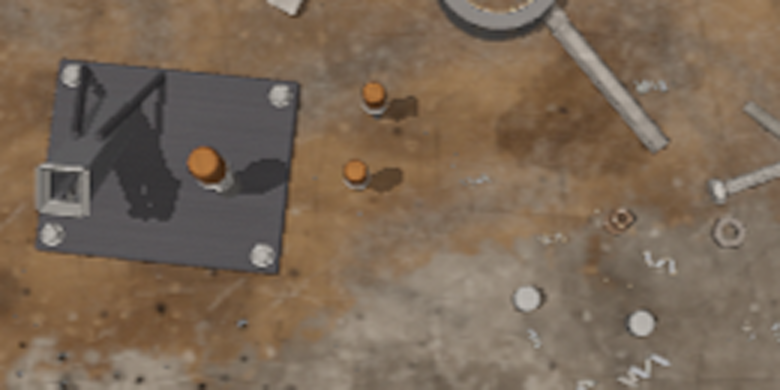

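The crop confirms the largest handle stands in the holster at crop (205,165). The two thinner decoys stand off the plate at (373,95) and (355,172). The plain dowels are at (527,298) and (641,323), and the nozzle is at (622,218).

```bash
cat >> h.py <<'E'
from scipy.spatial.transform import Rotation as Ro
YAW=-5.5
def goal(pos,tilt=0,yaw=YAW):
    "target TCP; prints shift in current tool axes and turn rotvec (units of the moves)"
    from plant import get_state
    s=get_state();R=Ro.from_euler('xyz',s["eef_rot"],degrees=True)
    G=Ro.from_euler('xyz',[180,0,yaw],degrees=True)*Ro.from_euler('y',tilt,degrees=True)
    d=R.inv().apply(np.array(pos)-s["tcp_pos"]); r=(R.inv()*G).as_rotvec(degrees=True)
    print("tcp",s["tcp_pos"].round(4),"rpy",s["eef_rot"].round(2),"t",round(s["time_s"],2),"F",s["contact_force"].round(1),"w",round(s["gripper_width"],4),"j",s["joints"].round(0))
    print("shift",(d).round(4),"turn",(r/90).round(4),"world d",(np.array(pos)-s["tcp_pos"]).round(4))
E
python3 - <<'E'
from h import *
P=Ro.from_euler('z',YAW,degrees=True)*Ro.from_euler('y',-28,degrees=True)
for n,box in(("top",(150,190,182,228)),("scene",(130,215,190,300))):
    w=cloud(dict(np.load(n+"0.npz")));u0,v0,u1,v1=box;q=w[v0:v1,u0:u1].reshape(-1,3);q=q[q[:,2]>.12]
    a=P.inv().apply(q);top=np.percentile(a[:,2],98)
    k=a[a[:,2]>top-.004];mid=(np.percentile(k,2,axis=0)+np.percentile(k,98,axis=0))/2;mid[2]=top-.0005
    print(n,len(k),np.ptp(k,axis=0).round(4),"rim",P.apply(mid).round(4))
    k2=a[a[:,2]>top-.0025]; print(P.apply((k2.min(0)+k2.max(0))/2).round(4),np.ptp(k2,axis=0).round(4))
goal([.55,.3,.246]);goal([.491,-.279,.15])
E
```

```text
top 114 [0.0385 0.0379 0.0062] rim [0.5619 0.0604 0.1623]
[0.5621 0.0602 0.1629] [0.0385 0.0374 0.0046]
scene 223 [0.0396 0.0395 0.0055] rim [0.561  0.0611 0.1621]
[0.561  0.0607 0.1621] [0.0393 0.0386 0.004 ]
tcp [0.221  0.6374 0.2447] rpy [ 1.7991e+02 -1.0000e-02 -1.9130e+01] t 0.1 F [ 0.  -0.  -0.3] w 0.0877 j [ 87.  21.   1.  -0. -70. -17.]
shift [ 0.4213  0.2109 -0.0009] turn [ 0.001   0.     -0.1514] world d [ 0.329  -0.3374  0.0013]
tcp [0.221  0.6374 0.2447] rpy [ 1.7991e+02 -1.0000e-02 -1.9130e+01] t 0.1 F [ 0.  -0.  -0.3] w 0.0877 j [ 87.  21.   1.  -0. -70. -17.]
shift [0.5553 0.7771 0.096 ] turn [ 0.001   0.     -0.1514] world d [ 0.27   -0.9164 -0.0947]
```

apply_moves:
  targets:
    - [0.5,0,0,0,0,0,-0.0757]
    - [0.5,0,0,0,0,0,-0.0757]
    - [0.5,0.03,0.0253,0,0,0,0]
    - [0.5,0.03,0.0253,0,0,0,0]
    - [0.5,0.03,0.0253,0,0,0,0]
    - [0.5,0.03,0.0253,0,0,0,0]
    - [0.5,0.03,0.0253,0,0,0,0]
    - [0.5,0.03,0.0253,0,0,0,0]
    - [0.5,0.03,0.0253,0,0,0,0]
    - [0.5,0.03,0.0253,0,0,0,0]
    - [0.5,0.03,0.0253,0,0,0,0]
    - [0.5,0.03,0.0253,0,0,0,0]
    - [0.5,0.03,0.0253,0,0,0,0]
    - [0.5,0.03,0.0253,0,0,0,0]
    - [0.5,0,0.0388,0,0,0,0]
    - [0.5,0,0.0388,0,0,0,0]
    - [0.5,0,0.0388,0,0,0,0]
    - [0.5,0,0.0388,0,0,0,0]
    - [0.5,0,0.0388,0,0,0,0]
    - [0.5,0,0.0388,0,0,0,0]

```text
time_s: 1.77
tcp_pos: [0.5273, 0.0675, 0.2454]
eef_rot: [180.0, 0.0, -5.5]
contact_force: [0.9, -0.7, -0.1]
gripper_width: 0.0437
gripper_force: 0.0
```

apply_moves:
  targets:
    - [0.5,0,0.0388,0,0,0,0]
    - [0.5,0,0.0388,0,0,0,0]
    - [0.5,0,0.0388,0,0,0,0]
    - [0.5,0,0.0388,0,0,0,0]
    - [0.5,0,0.0388,0,0,0,0]
    - [0.5,0,0.0388,0,0,0,0]
    - [0.5,0,0.0388,0,0,0,0]
    - [0.5,0,0.0388,0.01,0,0,0]
    - [0.5,0,0.0388,0.01,0,0,0]
    - [0.5,0,0,0.035,0,0,0]
    - [0.5,0,0,0.035,0,0,0]
    - [0.5,0,0,0,0,0,0]
    - [0.5,0,0,0,0,0,0]

```text
time_s: 2.85
tcp_pos: [0.4933, -0.2783, 0.1543]
eef_rot: [-180.0, 0.3, -5.5]
contact_force: [-0.8, 0.0, 0.6]
gripper_width: 0.0439
gripper_force: 0.0
```

```bash
python3 - <<'E'
from h import *
from plant import capture
goal([.491,-.279,.039])
c=capture("wrist");np.savez("w1.npz",**c);print(c["camera_matrix"].tolist(),c["T"].round(3).tolist())
cv2.imwrite("pics/w1.png",c["frame"][:,:,::-1])
E
```

```text
tcp [ 0.4933 -0.2783  0.1543] rpy [-179.99    0.27   -5.52] t 2.85 F [-0.8  0.   0.6] w 0.0439 j [-10.  15. -20.   0. -55.  94.]
shift [-0.0017  0.0009  0.1153] turn [-0.0001  0.003  -0.0002] world d [-0.0023 -0.0007 -0.1153]
[[325.19226210127806, 0.0, 283.29480344364674], [0.0, 325.19226210127806, 200.0581469930384], [0.0, 0.0, 1.0]] [[-0.097, -0.963, -0.252, 0.56], [-0.995, 0.094, 0.025, -0.284], [-0.0, 0.253, -0.967, 0.293], [0.0, 0.0, 0.0, 1.0]]
```

View pics/w1.png

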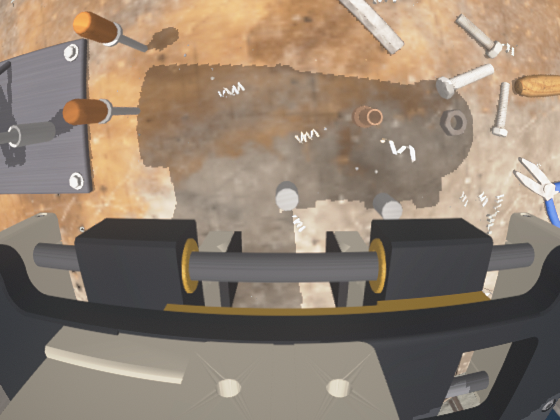

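The wrist view shows dowel A's top at (288,198), centred between the fingers (mid-column about 284), and dowel B at (388,208). Descending on A.

apply_moves:
  targets:
    - [0.5,-0.002,0.001,0.03,0,0,0]
    - [0.5,0,0,0.03,0,0,0]
    - [0.5,0,0,0.03,0,0,0]
    - [0.5,0,0,0.025,0,0,0]
    - [0.5,0,0,0,0,0,0]
    - [0,0,0,0,0,0,0]
    - [0,0,0,0,0,0,0]
    - [0,0,0,0,0,0,0]
    - [0,0,0,0,0,0,0]
    - [0,0,0,0,0,0,0]
    - [0,0,0,0,0,0,0]
  newtons: 35

```text
time_s: 3.82
tcp_pos: [0.494, -0.2796, 0.0424]
eef_rot: [180.0, -0.2, -5.5]
contact_force: [1.1, -0.5, 7.5]
gripper_width: 0.0183
gripper_force: 35.0
```

```bash
python3 - <<'E'
from h import *
a=np.array([.5615,.0605,.160]);ax=Ro.from_euler('z',YAW,degrees=True).apply([-np.sin(np.radians(28)),0,np.cos(np.radians(28))])
print(ax)
for d in (.02,.06): print(a+ax*d)
goal(a+ax*.06,28)
E
```

```text
[-0.46731021  0.04499686  0.88294759]
[0.5521538  0.06139994 0.17765895]
[0.53346139 0.06319981 0.21297686]
tcp [ 0.494  -0.2796  0.0424] rpy [179.95  -0.19  -5.46] t 3.82 F [ 1.1 -0.5  7.5] w 0.0183 j [-10.  23. -27.   0. -40.  94.]
shift [ 0.0072 -0.3448 -0.1709] turn [0.0004 0.309  0.0005] world d [0.0395 0.3428 0.1706]
```

```bash
python3 - <<'E'
from h import *
from plant import capture
a=capture("scene")["frame"];b=capture("wrist")["frame"]
im=np.hstack([cv2.resize(a[180:310,250:400],(400,347)),cv2.resize(b[120:330,170:410],(397,347))])
cv2.imwrite("pics/g1.png",im[:,:,::-1])
E
```

```text
(no output)
```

View pics/g1.png

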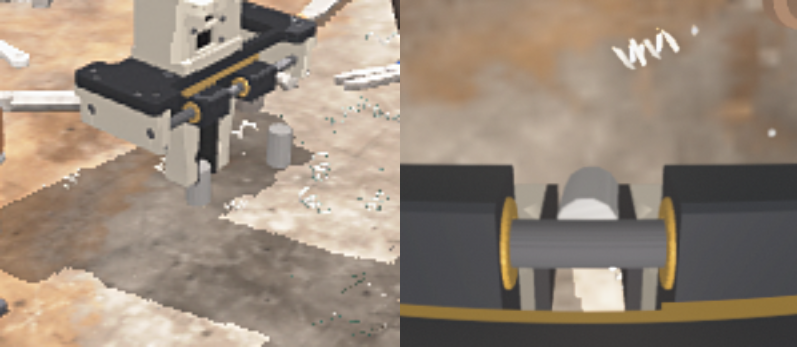

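The left crop shows the dowel held upright between the fingers at (198,185). The right crop shows its top at (588,210) between the pads. Lifting it and going over the mouth.

apply_moves:
  targets:
    - [0,0,0,-0.02,0,0,0]
    - [0,0,0,-0.036,0,0,0]
    - [0,0,0,-0.036,0,0,0]
    - [0,0,0,-0.036,0,0,0]
    - [0,0,0,-0.036,0,0,0]
    - [0,0,0,-0.036,0,0,0]
    - [0,0.001,-0.0345,0,0,0,0]
    - [0,0.001,-0.0345,0,0,0,0]
    - [0,0.001,-0.0345,0,0,0,0]
    - [0,0.001,-0.0345,0,0,0,0]
    - [0,0.001,-0.0345,0,0,0,0]
    - [0,0,-0.0345,0,0,0.0622,0]
    - [0,0,-0.0345,0,0,0.0622,0]
    - [0,0,-0.0345,0,0,0.0622,0]
    - [0,0,-0.0345,0,0,0.0622,0]
    - [0,0,-0.0345,0,0,0.0622,0]
    - [0,0,0,0,0,0,0]
    - [0,0,0,0,0,0,0]

```text
time_s: 5.42
tcp_pos: [0.5299, 0.035, 0.2413]
eef_rot: [179.2, -24.4, -5.6]
contact_force: [0.9, -0.1, 0.3]
gripper_width: 0.0184
gripper_force: 34.9
```

```bash
python3 - <<'E'
from h import *
from plant import capture
a=np.array([.5615,.0605,.160]);ax=np.array([-0.46731021,0.04499686,0.88294759])
goal(a+ax*.045,28);goal(a+ax*.02,28)
A=capture("scene")["frame"];b=capture("wrist")["frame"]
im=np.hstack([cv2.resize(A[180:310,90:240],(400,347)),cv2.resize(b[120:330,170:410],(397,347))])
cv2.imwrite("pics/g2.png",im[:,:,::-1])
E
```

```text
tcp [0.5299 0.035  0.2413] rpy [179.2  -24.38  -5.55] t 5.42 F [ 0.9 -0.1  0.3] w 0.0184 j [ 34.  -6. -46.  29. -34.  29.]
shift [-0.01   -0.029   0.0407] turn [ 0.0092  0.0402 -0.0002] world d [ 0.0105  0.0276 -0.0416]
tcp [0.5299 0.035  0.2413] rpy [179.2  -24.38  -5.55] t 5.42 F [ 0.9 -0.1  0.3] w 0.0184 j [ 34.  -6. -46.  29. -34.  29.]
shift [-0.0085 -0.0294  0.0656] turn [ 0.0092  0.0402 -0.0002] world d [ 0.0222  0.0264 -0.0636]
```

View pics/g2.png

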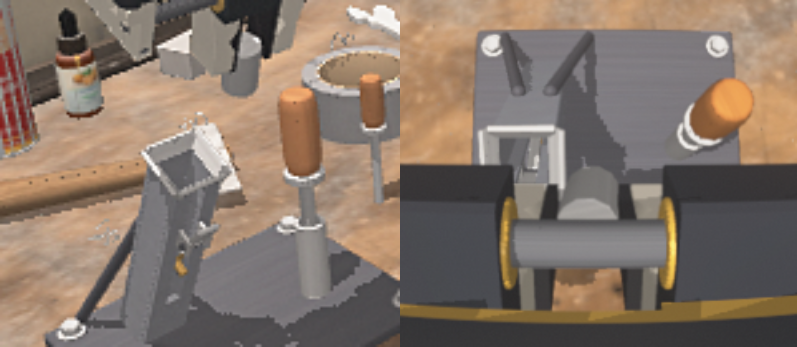

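Left crop: the dowel is held at (240,65) above the mouth rim at (185,158). The catch is at (200,235) and the rammer at (300,130). The arm lagged a little, so I'm correcting and going in.

apply_moves:
  targets:
    - [0,-0.005,-0.01,0,0.003,0.0134,0]
    - [0,-0.005,-0.01,0,0.003,0.0134,0]
    - [0,0,-0.009,0,0.003,0.0134,0]
    - [0,0,0,0.01,0,0,0]
    - [0,0,0,0.01,0,0,0]
    - [0,0,0,0,0,0,0]
    - [0,0,0,0,0,0,0]

```text
time_s: 6.1
tcp_pos: [0.5354, 0.0622, 0.2195]
eef_rot: [-180.0, -28.0, -5.9]
contact_force: [0.1, -0.5, -0.6]
gripper_width: 0.0182
gripper_force: 34.9
```

```bash
python3 - <<'E'
from h import *
a=np.array([.5615,.0605,.160]);ax=np.array([-0.46731021,0.04499686,0.88294759])
goal(a+ax*.02,28)
E
```

```text
tcp [0.5354 0.0622 0.2195] rpy [-179.99  -27.99   -5.85] t 6.1 F [ 0.1 -0.5 -0.6] w 0.0182 j [ 34.  -5. -54.  44. -25.  13.]
shift [-0.0049 -0.0009  0.0448] turn [ 0.0018  0.0001 -0.0035] world d [ 0.0167 -0.0008 -0.0419]
```

apply_moves:
  targets:
    - [0,-0.0025,-0.001,0.01,0,0,0]
    - [0,-0.0025,0,0.01,0,0,0]
    - [0,0,0,0.01,0,0,0]
    - [0,0,0,0.01,0,0,0]
    - [0,0,0,0.004,0,0,0]
    - [0,0,0,0,0,0,0]
    - [0,0,0,0,0,0,0]

```text
time_s: 6.68
tcp_pos: [0.553, 0.0626, 0.1814]
eef_rot: [-180.0, -27.8, -5.8]
contact_force: [0.4, -1.0, -0.9]
gripper_width: 0.0188
gripper_force: 34.9
```

```bash
python3 - <<'E'
from h import *
from plant import capture
a=np.array([.5615,.0605,.160]);ax=np.array([-0.46731021,0.04499686,0.88294759])
goal(a+ax*.02,28)
A=capture("scene")["frame"];b=capture("wrist")["frame"]
im=np.hstack([cv2.resize(A[180:310,90:240],(400,347)),cv2.resize(b[120:330,170:410],(397,347))])
cv2.imwrite("pics/g3.png",im[:,:,::-1])
E
```

```text
tcp [0.553  0.0626 0.1814] rpy [-179.97  -27.82   -5.81] t 6.68 F [ 0.4 -1.  -0.9] w 0.0188 j [ 26.  -1. -58.  60. -16.   2.]
shift [-0.0024  0.0012  0.003 ] turn [ 0.0012  0.0019 -0.003 ] world d [-0.0008 -0.0012 -0.0037]
```

View pics/g3.png

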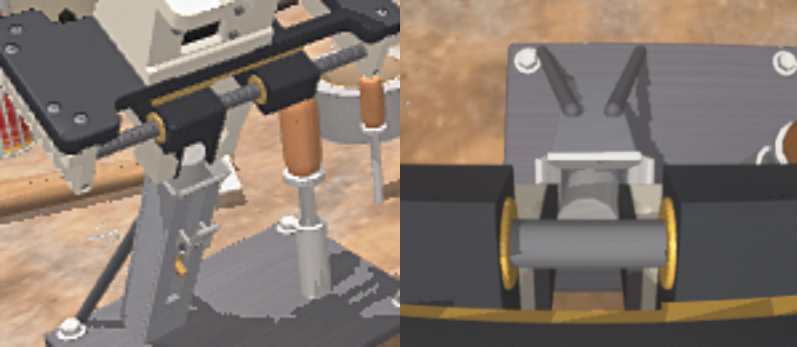

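The dowel's lower end sits in the flare (left crop (190,165)), with no contact force. Releasing.

apply_moves:
  targets:
    - [0.45,0,0,0,0,0,0]
    - [0.45,0,0,0,0,0,0]
    - [0.45,0,0,0,0,0,0]
    - [0.45,0,0,0,0,0,0]
    - [0.45,0,0,-0.015,0,0,0]
    - [0.45,0,0,-0.02,0,0,0]
    - [0.45,0,0,-0.02,0,0,0]
    - [0.45,0,0,-0.02,0,0,0]
    - [0.45,0,0,0,0,0,0]

```text
time_s: 7.53
tcp_pos: [0.5179, 0.0684, 0.2511]
eef_rot: [-179.7, -28.0, -5.7]
contact_force: [0.9, 1.1, 0.8]
gripper_width: 0.0394
gripper_force: 0.0
```

```bash
python3 - <<'E'
from h import *
from plant import capture
goal([.472,-.370,.042])
w=capture("wrist")["frame"];A=capture("scene")["frame"]
im=np.hstack([cv2.resize(A[180:310,90:240],(400,347)),cv2.resize(w[60:270,170:410],(397,347))])
cv2.imwrite("pics/g4.png",im[:,:,::-1])
E
```

```text
tcp [0.5179 0.0684 0.2511] rpy [-179.68  -28.03   -5.74] t 7.53 F [0.9 1.1 0.8] w 0.0394 j [ 39.  -9. -51.  37. -32.  17.]
shift [-0.0999  0.4418  0.1812] turn [-0.0028 -0.3115 -0.0017] world d [-0.0459 -0.4384 -0.2091]
```

View pics/g4.png

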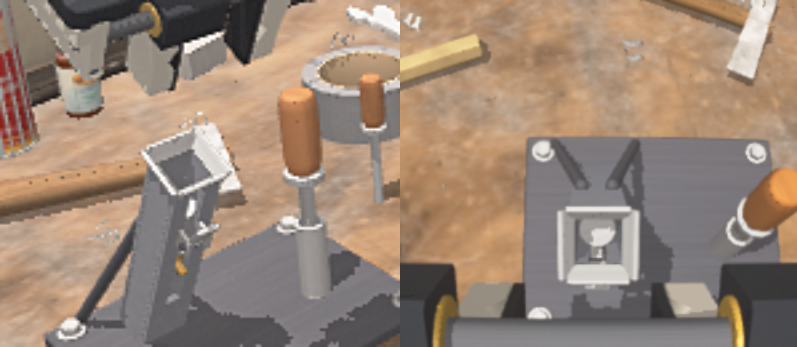

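The wrist crop shows the dowel down inside the tube at (598,235). The scene crop shows it through the slot at (190,208). Now dowel B.

apply_moves:
  targets:
    - [0.5,0,0.02,0,0,-0.0389,0]
    - [0.5,0,0.025,0,0,-0.0389,0]
    - [0.5,0,0.025,0,0,-0.0389,0]
    - [0.5,0,0.025,0,0,-0.0389,0]
    - [0.5,0,0.025,0,0,-0.0389,0]
    - [0.5,0,0.025,0,0,-0.0389,0]
    - [0.5,0,0.025,0,0,-0.0389,0]
    - [0.5,0,0.025,0,0,-0.0389,0]
    - [0.5,0,0.035,0,0,0,0]
    - [0.5,0,0.035,0,0,0,0]
    - [0.5,0,0.035,0,0,0,0]
    - [0.5,0,0.035,0,0,0,0]
    - [0.5,0,0.035,0.02,0,0,0]
    - [0.5,0,0.035,0.02,0,0,0]
    - [0.5,0,0.035,0.02,0,0,0]
    - [0.5,0,0,0.03,0,0,0]
    - [0.5,0,0,0,0,0,0]

```text
time_s: 9.05
tcp_pos: [0.4693, -0.3715, 0.1494]
eef_rot: [-179.8, 0.7, -6.0]
contact_force: [-1.5, 1.1, -1.1]
gripper_width: 0.0441
gripper_force: 0.0
```

```bash
python3 - <<'E'
from h import *
goal([.472,-.370,.042])
E
```

```text
tcp [ 0.4693 -0.3715  0.1494] rpy [-179.76    0.73   -6.04] t 9.05 F [-1.5  1.1 -1.1] w 0.0441 j [-20.  18. -16.  -0. -56. 104.]
shift [ 0.0039 -0.0013  0.1074] turn [-0.0027  0.0081 -0.006 ] world d [ 0.0027  0.0015 -0.1074]
```

apply_moves:
  targets:
    - [0.5,0.003,-0.001,0.02,-0.0027,0.008,-0.006]
    - [0.5,0,0,0.03,0,0,0]
    - [0.5,0,0,0.03,0,0,0]
    - [0.5,0,0,0.027,0,0,0]
    - [0.5,0,0,0,0,0,0]
    - [0.5,0,0,0,0,0,0]
    - [0,0,0,0,0,0,0]
    - [0,0,0,0,0,0,0]
    - [0,0,0,0,0,0,0]
    - [0,0,0,0,0,0,0]
    - [0,0,0,0,0,0,0]
    - [0,0,0,0,0,0,0]
  newtons: 35

```text
time_s: 10.05
tcp_pos: [0.4792, -0.3717, 0.0521]
eef_rot: [179.6, -0.8, -5.1]
contact_force: [-0.6, -4.9, 11.6]
gripper_width: 0.0092
gripper_force: 5.6
```

apply_moves:
  targets:
    - [0,0,0,-0.02,0,0,0]
    - [0,0,0,-0.036,0,0,0]
    - [0,0,0,-0.036,0,0,0]
    - [0,0,0,-0.036,0,0,0]
    - [0,0,0,-0.036,0,0,0]
    - [0,0,-0.01,-0.036,0,0,0]
    - [0,0,-0.035,0,0,0,0]
    - [0,0,-0.035,0,0,0,0]
    - [0,0,-0.035,0,0,0,0]
    - [0,0,-0.035,0,0,0,0]
    - [0,0,-0.025,0,0,0.0346,0]
    - [0,0,-0.025,0,0,0.0346,0]
    - [0,0,-0.025,0,0,0.0346,0]
    - [0,0,-0.025,0,0,0.0346,0]
    - [0,0,-0.025,0,0,0.0346,0]
    - [0,0,-0.025,0,0,0.0346,0]
    - [0,0,-0.025,0,0,0.0346,0]
    - [0,0,-0.025,0,0,0.0346,0]
    - [0,0,-0.02,0,0,0.0346,0]
    - [0,0,0,0,0,0,0]

```text
time_s: 11.72
tcp_pos: [0.5071, 0.0008, 0.2477]
eef_rot: [179.7, -28.8, -4.9]
contact_force: [-1.0, -1.3, -0.6]
gripper_width: 0.0005
gripper_force: 0.0
```

```bash
python3 - <<'E'
from h import *
a=np.array([.5615,.0605,.160]);ax=np.array([-0.46731021,0.04499686,0.88294759])
goal(a+ax*.023,28)
E
```

```text
tcp [0.5071 0.0008 0.2477] rpy [179.73 -28.78  -4.9 ] t 11.72 F [-1.  -1.3 -0.6] w 0.0005 j [ 31. -12. -54.  36. -29.  26.]
shift [ 0.0011 -0.0646  0.0772] turn [-0.0002 -0.0086  0.0058] world d [ 0.0436  0.0607 -0.0674]
```

Dowel B was missed. I'm measuring where it is now, without moving the arm.

```bash
python3 - <<'E'
from h import *
from plant import capture
ims=[]
for n,bx in(("top",(310,225,420,285)),("scene",(290,195,400,275))):
    c=capture(n);w=cloud(c);u0,v0,u1,v1=bx
    np.savez(n+"1.npz",**c)
    m=np.zeros(w.shape[:2],np.uint8);m[v0:v1,u0:u1]=(w[v0:v1,u0:u1,2]>.008)
    N,L,S,C=cv2.connectedComponentsWithStats(m)
    for i in range(1,N):
        if S[i,4]>15:
            q=w[L==i];print(n,C[i].round(0),S[i],((q.min(0)+q.max(0))/2).round(4),np.ptp(q,axis=0).round(4))
    ims.append(cv2.resize(c["frame"][v0:v1,u0:u1],(440,(v1-v0)*4)))
cv2.imwrite("pics/g5.png",np.vstack(ims)[:,:,::-1])
E
```

```text
top [350. 226.] [346 225   8   3  17] [ 0.5494 -0.3547  0.0272] [0.0057 0.0165 0.0362]
top [387. 229.] [382 225  11   8  47] [ 0.5438 -0.4458  0.0129] [0.0174 0.025  0.0096]
top [411. 230.] [407 225   8   9  35] [ 0.5426 -0.5026  0.0131] [0.0197 0.0175 0.0094]
top [357. 258.] [353 254  10   8  66] [ 0.4734 -0.3711  0.023 ] [0.0172 0.0194 0.0254]
scene [351. 198.] [345 195  16   8  81] [ 0.583  -0.5538  0.0159] [0.0215 0.0577 0.0152]
scene [323. 201.] [311 198  21   7  64] [ 0.6322 -0.4811  0.014 ] [0.0402 0.041  0.0118]
scene [331. 210.] [325 203  12  13  69] [ 0.585  -0.4619  0.0139] [0.0344 0.0676 0.011 ]
scene [354. 207.] [345 203  17   9  46] [ 0.5562 -0.5034  0.0124] [0.0509 0.0237 0.0084]
scene [390. 207.] [379 203  21   9  63] [ 0.4799 -0.5608  0.01  ] [0.0371 0.0711 0.004 ]
scene [299. 216.] [290 213  18   6  91] [ 0.629  -0.376   0.0129] [0.0365 0.0347 0.0097]
scene [343. 216.] [338 213  11   7  50] [ 0.5444 -0.4439  0.0111] [0.0233 0.0287 0.0057]
scene [319. 223.] [315 215   9  17 113] [ 0.5525 -0.3528  0.0265] [0.0172 0.0189 0.0362]
scene [354. 233.] [350 226  10  14 117] [ 0.4711 -0.3695  0.0209] [0.0184 0.0209 0.0254]
```

View pics/g5.png

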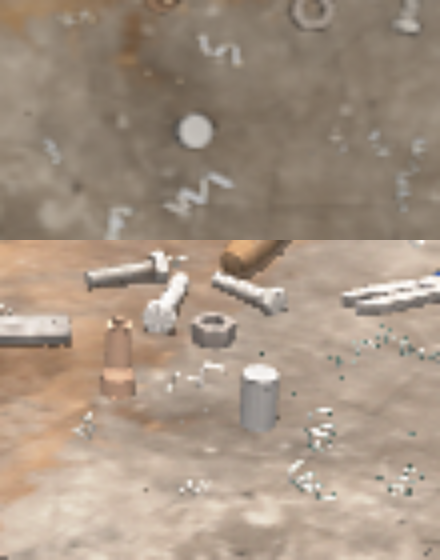

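Dowel B still stands at (.472,-.370): crop (195,130) in the top half, (260,397) in the bottom. I'll go back and check the height settles before closing.

apply_moves:
  targets:
    - [0.5,0,0.02,0,0,-0.04,0]
    - [0.5,0,0.025,0,0,-0.04,0]
    - [0.5,0,0.025,0,0,-0.04,0]
    - [0.5,0,0.025,0,0,-0.04,0]
    - [0.5,0,0.025,0,0,-0.04,0]
    - [0.5,0,0.025,0,0,-0.04,0]
    - [0.5,0,0.025,0,0,-0.04,0]
    - [0.5,0,0.025,0,0,-0.04,0]
    - [0.5,0,0.03,0,0,0,0]
    - [0.5,0,0.03,0,0,0,0]
    - [0.5,0,0.03,0,0,0,0]
    - [0.5,0,0.03,0.02,0,0,0]
    - [0.5,0,0.03,0.02,0,0,0]
    - [0.5,0,0.03,0.02,0,0,0]
    - [0.5,0,0,0.03,0,0,0]
    - [0.5,0,0,0,0,0,0]
    - [0.5,0,0,0,0,0,0]
    - [0.5,0,0,0,0,0,0]

```text
time_s: 13.32
tcp_pos: [0.4769, -0.3733, 0.1622]
eef_rot: [179.7, -0.4, -5.2]
contact_force: [0.1, -0.2, 0.9]
gripper_width: 0.0439
gripper_force: 0.0
```

```bash
python3 - <<'E'
from h import *
goal([.4722,-.370,.039])
E
```

```text
tcp [ 0.4769 -0.3733  0.1622] rpy [179.7   -0.41  -5.23] t 13.32 F [ 0.1 -0.2  0.9] w 0.0439 j [-19.  18. -15.   0. -57. 104.]
shift [-0.0059 -0.0035  0.1232] turn [ 0.0034 -0.0046  0.003 ] world d [-0.0047  0.0033 -0.1232]
```

apply_moves:
  targets:
    - [0.5,-0.006,-0.003,0.02,0.0034,-0.0046,0.003]
    - [0.5,0,0,0.025,0,0,0]
    - [0.5,0,0,0.025,0,0,0]
    - [0.5,0,0,0.025,0,0,0]
    - [0.5,0,0,0.02,0,0,0]
    - [0.5,0,0,0.008,0,0,0]
    - [0.5,0,0,0,0,0,0]
    - [0.5,0,0,0,0,0,0]
    - [0.5,0,0,0,0,0,0]

```text
time_s: 14.07
tcp_pos: [0.4718, -0.3699, 0.0399]
eef_rot: [179.9, -0.1, -5.5]
contact_force: [0.4, 0.2, -0.0]
gripper_width: 0.044
gripper_force: 0.0
```

```bash
python3 - <<'E'
from h import *
goal([.4722,-.370,.037])
E
```

```text
tcp [ 0.4718 -0.3699  0.0399] rpy [ 1.7994e+02 -9.0000e-02 -5.4700e+00] t 14.07 F [ 0.4  0.2 -0. ] w 0.044 j [-19.  25. -23.   0. -42. 104.]
shift [0.0004 0.     0.0029] turn [ 0.0007 -0.001   0.0003] world d [ 0.0004 -0.0001 -0.0029]
```

apply_moves:
  targets:
    - [0.5,0,0,0.004,0,0,0]
    - [0.5,0,0,0,0,0,0]
    - [0,0,0,0,0,0,0]
    - [0,0,0,0,0,0,0]
    - [0,0,0,0,0,0,0]
    - [0,0,0,0,0,0,0]
    - [0,0,0,0,0,0,0]
  newtons: 25

```text
time_s: 14.65
tcp_pos: [0.4703, -0.3697, 0.0339]
eef_rot: [180.0, 0.1, -5.5]
contact_force: [0.1, -0.0, 1.4]
gripper_width: 0.0191
gripper_force: 25.0
```

apply_moves:
  targets:
    - [0,0,0,-0.02,0,0,0]
    - [0,0,0,-0.036,0,0,0]
    - [0,0,0,-0.036,0,0,0]
    - [0,0,0,-0.036,0,0,0]
    - [0,0,0,-0.036,0,0,0]
    - [0,0,-0.01,-0.036,0,0,0]
    - [0,0,-0.035,0,0,0,0]
    - [0,0,-0.035,0,0,0,0]
    - [0,0,-0.035,0,0,0,0]
    - [0,0,-0.035,0,0,0,0]
    - [0,0,-0.025,0,0,0.0346,0]
    - [0,0,-0.025,0,0,0.0346,0]
    - [0,0,-0.025,0,0,0.0346,0]
    - [0,0,-0.025,0,0,0.0346,0]
    - [0,0,-0.025,0,0,0.0346,0]
    - [0,0,-0.025,0,0,0.0346,0]
    - [0,0,-0.025,0,0,0.0346,0]
    - [0,0,-0.025,0,0,0.0346,0]
    - [0,0,-0.02,0,0,0.0346,0]
    - [0,0,0,0,0,0,0]

```text
time_s: 16.32
tcp_pos: [0.5042, -0.0012, 0.2326]
eef_rot: [179.9, -27.9, -5.4]
contact_force: [-0.7, -2.3, -1.2]
gripper_width: 0.0192
gripper_force: 25.0
```

```bash
python3 - <<'E'
from h import *
a=np.array([.5615,.0605,.160]);ax=np.array([-0.46731021,0.04499686,0.88294759])
goal(a+ax*.06,28)
E
```

```text
tcp [ 0.5042 -0.0012  0.2326] rpy [179.9  -27.87  -5.35] t 16.32 F [-0.7 -2.3 -1.2] w 0.0192 j [ 30. -11. -55.  36. -28.  25.]
shift [ 0.0113 -0.0669  0.028 ] turn [0.0003 0.0014 0.0014] world d [ 0.0293  0.0644 -0.0196]
```

apply_moves:
  targets:
    - [0,0.004,-0.02,0,0,0.0014,0.0014]
    - [0,0.004,-0.02,0,0,0,0]
    - [0,0.003,-0.02,0,0,0,0]
    - [0,0,-0.007,0.01,0,0,0]
    - [0,0,0,0.015,0,0,0]
    - [0,0,0,0.003,0,0,0]
    - [0,0,0,0,0,0,0]
    - [0,0,0,0,0,0,0]

```text
time_s: 16.98
tcp_pos: [0.5353, 0.0603, 0.2142]
eef_rot: [180.0, -27.8, -5.7]
contact_force: [0.4, -0.5, -0.6]
gripper_width: 0.0191
gripper_force: 25.0
```

```bash
python3 - <<'E'
from h import *
a=np.array([.5615,.0605,.160]);ax=np.array([-0.46731021,0.04499686,0.88294759])
goal(a+ax*.022,28)
E
```

```text
tcp [0.5353 0.0603 0.2142] rpy [179.96 -27.84  -5.73] t 16.98 F [ 0.4 -0.5 -0.6] w 0.0191 j [ 33.  -5. -55.  45. -24.  12.]
shift [-0.0024 -0.0028  0.0381] turn [ 0.0016  0.0018 -0.0023] world d [ 0.0159  0.0012 -0.0348]
```

apply_moves:
  targets:
    - [0,-0.0025,-0.0028,0.01,0,0,0]
    - [0,0,0,0.01,0,0,0]
    - [0,0,0,0.01,0,0,0]
    - [0,0,0,0.006,0,0,0]
    - [0,0,0,0,0,0,0]
    - [0,0,0,0,0,0,0]
    - [0,0,0,0,0,0,0]

```text
time_s: 17.57
tcp_pos: [0.5505, 0.0619, 0.1824]
eef_rot: [180.0, -27.8, -5.7]
contact_force: [-0.9, -1.2, -2.3]
gripper_width: 0.0191
gripper_force: 25.0
```

```bash
python3 - <<'E'
from h import *
from plant import get_state
a=np.array([.5615,.0605,.160]);ax=np.array([-0.46731021,0.04499686,0.88294759])
goal(a+ax*.022,28);print(get_state()["joints"])
E
```

```text
tcp [0.5505 0.0619 0.1824] rpy [179.99 -27.82  -5.74] t 17.57 F [-0.9 -1.2 -2.3] w 0.0191 j [ 26.  -1. -58.  59. -17.   3.]
shift [-0.0007  0.0003  0.003 ] turn [ 0.0014  0.002  -0.0024] world d [ 0.0008 -0.0004 -0.0029]
[ 26.0209205   -0.98916529 -58.21312666  59.41325212 -16.59199668
   2.95974048]
```

apply_moves:
  targets:
    - [0.45,0,0,0,0,0,0]
    - [0.45,0,0,0,0,0,0]
    - [0.45,0,0,0,0,0,0]
    - [0.45,0,0,0,0,0,0]
    - [0.45,0,0,-0.015,0,0,0]
    - [0.45,0,0,-0.02,0,0,0]
    - [0.45,0,0,-0.02,0,0,0]
    - [0.45,0,0,-0.02,0,0,0]
    - [0.45,0,0,-0.02,0,0,0]
    - [0.45,0,0.025,0,0,-0.0389,0]
    - [0.45,0,0.025,0,0,-0.0389,0]
    - [0.45,0,0.025,0,0,-0.0389,0]
    - [0.45,0,0.025,0,0,-0.0389,0]
    - [0.45,0,0,0,0,-0.0389,0]
    - [0.45,0,0,0,0,-0.0389,0]
    - [0.45,0,0,0,0,-0.0389,0]
    - [0.45,0,0,0,0,-0.0389,0]
    - [0.45,0,0,0,0,0,0]
    - [0.45,0,0,0,0,0,0]

```text
time_s: 19.15
tcp_pos: [0.4976, -0.0321, 0.2655]
eef_rot: [180.0, 0.1, -5.7]
contact_force: [-0.2, 0.2, -0.3]
gripper_width: 0.0395
gripper_force: 0.0
```

```bash
python3 - <<'E'
from h import *
from plant import capture
P=Ro.from_euler('z',YAW,degrees=True)*Ro.from_euler('y',-28,degrees=True);rim=np.array([.5615,.0605,.160])
def tube(c,n):
    w=cloud(c).reshape(-1,3);a=P.inv().apply(w-rim);col=c["frame"].reshape(-1,3)
    m=(np.hypot(a[:,0],a[:,1])<.009)&(a[:,2]<.05)&(a[:,2]>-.12)
    print(n,m.sum(),"depth below rim pct",np.percentile(a[m,2],[5,25,50,75,95]).round(4) if m.sum() else '')
for n in("scene","top"): tube(capture(n),n)
tube(dict(np.load("top1.npz")),"one dowel top"); 
c=capture("scene")
w=cloud(c);m=(w[...,2]>.155)&(w[...,2]<.18);m[:, :188]=0;m[:,218:]=0;print("rammer",w[m].mean(0))
goal([.5825,-.039,.25])
E
```

```text
scene 90 depth below rim pct [-0.0097 -0.0084 -0.0078 -0.0071 -0.0061]
top 0 depth below rim pct 
one dowel top 17 depth below rim pct [-0.0401 -0.039  -0.0381 -0.0371 -0.0362]
rammer [ 0.5799134  -0.03616732  0.15826613]
tcp [ 0.4963 -0.0321  0.266 ] rpy [-1.7999e+02  7.0000e-02 -5.6700e+00] t 19.3 F [ 0.7 -0.3  0.5] w 0.0396 j [ 19.   3. -19.  -0. -68.  65.]
shift [ 0.0865 -0.0016  0.0159] turn [-0.0001  0.0008 -0.0018] world d [ 0.0862 -0.0069 -0.016 ]
```

Dowel 2 sits square, 8 mm below the rim. The first was 38 mm below it, so both are stacked on the catch. Now the rammer.

apply_moves:
  targets:
    - [0.55,0.03,0,0,0,0,0]
    - [0.55,0.03,-0.001,0,0,0,0]
    - [0.55,0.0265,0,0,0,0,0]
    - [0.55,0,0,0.02,0,0,0]
    - [0.55,0,0,0.02,0,0,0]
    - [0.55,0,0,0,0,0,0]
    - [0.55,0,0,0,0,0,0]

```text
time_s: 19.88
tcp_pos: [0.5819, -0.0396, 0.2257]
eef_rot: [180.0, 0.2, -5.6]
contact_force: [-0.2, 0.3, 1.0]
gripper_width: 0.0479
gripper_force: 0.0
```

```bash
python3 - <<'E'
from h import *
from plant import capture
goal([.5825,-.039,.138])
c=capture("wrist");K=c["camera_matrix"];hsv=cv2.cvtColor(c["frame"],cv2.COLOR_RGB2HSV)
m=cv2.inRange(hsv,(8,150,120),(18,255,255));m[:, :200]=0;m[:,380:]=0
N,L,S,C=cv2.connectedComponentsWithStats(m)
for i in range(1,N):
    if S[i,4]>150:print(S[i],C[i].round(1))
cv2.imwrite("pics/w6.png",c["frame"][:,:,::-1])
E
```

```text
tcp [ 0.5819 -0.0396  0.2257] rpy [179.95   0.2   -5.65] t 19.88 F [-0.2  0.3  1. ] w 0.0479 j [ 15.  13. -13.  -0. -65.  69.]
shift [ 0.0008 -0.0008  0.0877] turn [ 0.0005  0.0023 -0.0016] world d [ 0.0006  0.0006 -0.0877]
[268 196  32  34 760] [283.3 214.2]
```

View pics/w6.png

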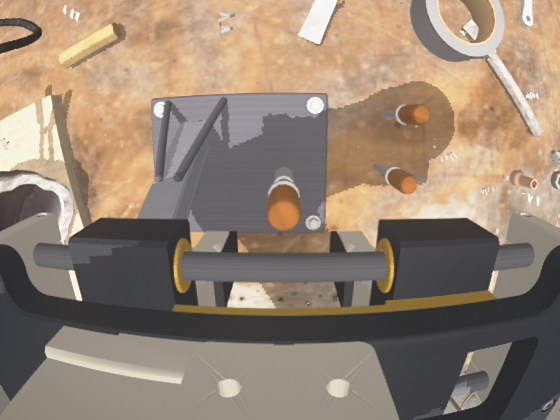

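The handle is at (283,214), centred between the fingers (235–332). Descending to grip it.

apply_moves:
  targets:
    - [0.55,0.0005,-0.0005,0.02,0.0005,0.002,-0.0016]
    - [0.55,0,0,0.025,0,0,0]
    - [0.55,0,0,0.025,0,0,0]
    - [0.55,0,0,0.0175,0,0,0]
    - [0.55,0,0,0,0,0,0]
    - [0.55,0,0,0,0,0,0]
    - [0.55,0,0,0,0,0,0]
    - [0,0,0,0,0,0,0]
    - [0,0,0,0,0,0,0]
    - [0,0,0,0,0,0,0]
    - [0,0,0,0,0,0,0]
    - [0,0,0,0,0,0,0]
    - [0,0,0,0,0,0,0]
  newtons: 55

```text
time_s: 21.02
tcp_pos: [0.5838, -0.0393, 0.1389]
eef_rot: [-180.0, -0.1, -5.5]
contact_force: [0.4, -1.6, 3.6]
gripper_width: 0.024
gripper_force: 55.0
```

```bash
python3 - <<'E'
from h import *
goal([.5825,-.039,.3])
E
```

```text
tcp [ 0.5838 -0.0393  0.1389] rpy [-1.7997e+02 -9.0000e-02 -5.5300e+00] t 21.02 F [ 0.4 -1.6  3.6] w 0.024 j [ 15.  17. -19.   0. -53.  69.]
shift [-0.0011 -0.0003 -0.1611] turn [-0.0003 -0.001  -0.0003] world d [-0.0013  0.0003  0.1611]
```

apply_moves:
  targets:
    - [0,0,0,-0.01,0,0,0]
    - [0,0,0,-0.02,0,0,0]
    - [0,0,0,-0.025,0,0,0]
    - [0,0,0,-0.03,0,0,0]
    - [0,0,0,-0.03,0,0,0]
    - [0,0,0,-0.03,0,0,0]
    - [0,0,0,-0.03,0,0,0]
    - [0,0,0,-0.01,0,0,0]
    - [0,-0.015,0,0,0,0.0311,0]
    - [0,-0.015,-0.01,0,0,0.0311,0]
    - [0,-0.015,-0.01,0,0,0.0311,0]
    - [0,-0.01,-0.01,0,0,0.0311,0]
    - [0,-0.01,-0.01,0,0,0.0311,0]
    - [0,-0.01,-0.01,0,0,0.0311,0]
    - [0,0,-0.01,0,0,0.0311,0]
    - [0,0,-0.01,0,0,0.0311,0]
    - [0,0,-0.01,0,0,0.0311,0]
    - [0,0,0,0,0,0.0311,0]
    - [0,0,0,0,0,0,0]
    - [0,0,0,0,0,0,0]

```text
time_s: 22.68
tcp_pos: [0.516, 0.047, 0.3148]
eef_rot: [180.0, -27.9, -5.5]
contact_force: [0.3, -0.8, -2.3]
gripper_width: 0.0241
gripper_force: 55.0
```

```bash
python3 - <<'E'
from h import *
a=np.array([.5615,.0605,.160]);ax=np.array([-0.46731021,0.04499686,0.88294759])
goal(a+ax*.145,28)
E
```

```text
tcp [0.516  0.047  0.3148] rpy [180.   -27.93  -5.5 ] t 22.68 F [ 0.3 -0.8 -2.3] w 0.0241 j [ 39. -13. -43.  29. -43.  28.]
shift [-0.0339 -0.0178  0.0124] turn [ 0.      0.0008 -0.    ] world d [-0.0223  0.02   -0.0268]
```

apply_moves:
  targets:
    - [0,-0.012,-0.006,0,0,0,0]
    - [0,-0.012,-0.006,0,0,0.0008,0]
    - [0,-0.01,-0.006,0,0,0,0]
    - [0,0,0,0.01,0,0,0]
    - [0,0,0,0,0,0,0]
    - [0,0,0,0,0,0,0]
    - [0,0,0,0,0,0,0]

```text
time_s: 23.27
tcp_pos: [0.4942, 0.0677, 0.2911]
eef_rot: [-180.0, -28.1, -5.6]
contact_force: [-0.3, 0.5, -1.4]
gripper_width: 0.0241
gripper_force: 55.0
```

```bash
python3 - <<'E'
from h import *
from plant import capture
a=np.array([.5615,.0605,.160]);ax=np.array([-0.46731021,0.04499686,0.88294759])
goal(a+ax*.145,28);goal(a+ax*.047,28)
# rod in scene view: light pixels near the expected rod line
c=capture("scene");w=cloud(c).reshape(-1,3)
P=Ro.from_euler('z',YAW,degrees=True)*Ro.from_euler('y',-28,degrees=True)
q=P.inv().apply(w-a)
for lo,hi in((.004,.02),(.02,.04),(.04,.06),(.06,.085),(.1,.12)):
    m=(q[:,2]>lo)&(q[:,2]<hi)&(np.hypot(q[:,0],q[:,1])<.02); 
    if m.sum():print(lo,m.sum(),((q[m].min(0)+q[m].max(0))/2).round(4),q[m].mean(0).round(4),np.ptp(q[m],axis=0).round(4))
E
```

```text
tcp [0.4942 0.0677 0.2911] rpy [-179.95  -28.08   -5.63] t 23.27 F [-0.3  0.5 -1.4] w 0.0241 j [ 43. -14. -48.  32. -41.  19.]
shift [-0.0017  0.0007  0.0025] turn [ 0.0002 -0.0009 -0.0013] world d [-0.0004 -0.0007 -0.003 ]
tcp [0.4942 0.0677 0.2911] rpy [-179.95  -28.08   -5.63] t 23.27 F [-0.3  0.5 -1.4] w 0.0241 j [ 43. -14. -48.  32. -41.  19.]
shift [-0.0019  0.0007  0.1005] turn [ 0.0002 -0.0009 -0.0013] world d [ 0.0454 -0.0051 -0.0896]
0.004 2 [0.0009 0.0047 0.0192] [0.0009 0.0047 0.0192] [0.0018 0.0007 0.0007]
0.02 63 [-0.0001  0.0014  0.0301] [-0.0011  0.0033  0.0303] [0.0081 0.0091 0.0193]
0.04 66 [0.0007 0.0018 0.05  ] [-0.001   0.0033  0.0501] [0.0091 0.0098 0.0198]
0.06 90 [0.0005 0.0019 0.0725] [-0.0011  0.0034  0.0723] [0.0087 0.0095 0.0248]
0.1 152 [-0.0032  0.0025  0.11  ] [-0.0058  0.0065  0.1127] [0.0168 0.0256 0.0197]
```

The rod is aligned with the bore to about 2 mm, with its tip 18 mm above the rim. Going in and starting to push.

apply_moves:
  targets:
    - [0,-0.0018,0.0012,0.008,0,0,0]
    - [0,0,0,0.008,0,0,0]
    - [0,0,0,0.006,0,0,0]
    - [0,0,0,0.006,0,0,0]
    - [0,0,0,0.006,0,0,0]
    - [0,0,0,0.006,0,0,0]
    - [0,0,0,0.006,0,0,0]
    - [0,0,0,0,0,0,0]
    - [0,0,0,0,0,0,0]
  newtons: 60

```text
time_s: 24.07
tcp_pos: [0.5136, 0.0645, 0.2487]
eef_rot: [-180.0, -28.1, -5.6]
contact_force: [-0.0, -0.8, 0.1]
gripper_width: 0.0239
gripper_force: 60.0
```

```bash
cat >> h.py <<'E'
def ram():
    from plant import get_state
    a=np.array([.5615,.0605,.160]);ax=np.array([-0.46731021,0.04499686,0.88294759])
    goal(a+ax*.047,28);s=get_state();F=s["contact_force"]
    print("axial F",(F@ax).round(1),"lat",(F-ax*(F@ax)).round(1),"j3",s["joints"][2],"gf",s["gripper_force"])
E
python3 -c "
from h import *
ram()"
```

```text
tcp [0.5136 0.0645 0.2487] rpy [-179.98  -28.07   -5.57] t 24.07 F [-0.  -0.8  0.1] w 0.0239 j [ 38. -10. -52.  38. -32.  16.]
shift [ 0.0008 -0.0006  0.0539] turn [ 0.0002 -0.0008 -0.0007] world d [ 0.026  -0.0019 -0.0472]
axial F 0.1 lat [ 0.  -0.8  0. ] j3 -52.092977468229954 gf 59.9846613407135
```

```bash
cat >> h.py <<'E'
def collar():
    from plant import capture
    a=np.array([.5615,.0605,.160]);c=capture("scene");w=cloud(c).reshape(-1,3)
    P=Ro.from_euler('z',YAW,degrees=True)*Ro.from_euler('y',-28,degrees=True)
    q=P.inv().apply(w-a);hs=cv2.cvtColor(c["frame"],cv2.COLOR_RGB2HSV).reshape(-1,3)
    r=np.hypot(q[:,0],q[:,1]);m=(r<.03)&(q[:,2]>.004)&(q[:,2]<.2)
    for z in np.arange(.004,.11,.006):
        k=m&(q[:,2]>z)&(q[:,2]<=z+.006)
        if k.sum()>2:print(round(z,3),k.sum(),"y",q[k,1].min().round(3),q[k,1].max().round(3),"x",q[k,0].min().round(3),q[k,0].max().round(3),"hsv",np.median(hs[k],0))
    # brass pointer along slot (front face of tube, x~-.015)
    b=(np.abs(q[:,0]+.013)<.012)&(np.abs(q[:,1])<.012)&(q[:,2]<-.03)&(q[:,2]>-.165)&(hs[:,1]>120)&(hs[:,0]>10)&(hs[:,0]<30)
    print("brass",b.sum(),(q[b].mean(0)+[0,0,.17]).round(4) if b.any() else "")
E
python3 -c "
from h import *
collar()"
```

```text
0.004 19 y -0.002 0.005 x -0.006 0.002 hsv [ 10.  13. 121.]
0.01 17 y -0.003 0.005 x -0.006 -0.001 hsv [ 12.  11. 119.]
0.016 19 y -0.003 0.005 x -0.006 0.001 hsv [ 10.  12. 123.]
0.022 20 y -0.004 0.004 x -0.006 -0.001 hsv [ 15.   13.  121.5]
0.028 19 y -0.002 0.005 x -0.006 0.001 hsv [ 12.  12. 122.]
0.034 18 y -0.003 0.005 x -0.006 0.002 hsv [ 12.5  12.  122.5]
0.04 20 y -0.004 0.005 x -0.007 0.002 hsv [ 12.   13.5 119. ]
0.046 14 y -0.002 0.005 x -0.006 -0.001 hsv [ 12.  10. 121.]
0.058 33 y -0.006 0.014 x -0.014 0.003 hsv [ 15.   8. 118.]
0.064 75 y -0.012 0.013 x -0.015 0.001 hsv [ 12.  10. 157.]
0.07 30 y -0.006 0.011 x -0.013 -0.003 hsv [ 12.  136.5 126. ]
0.076 35 y -0.013 0.013 x -0.014 -0.009 hsv [ 12. 132. 125.]
0.082 72 y -0.026 0.028 x -0.013 0.009 hsv [ 12. 101. 129.]
0.088 137 y -0.027 0.029 x -0.014 0.01 hsv [ 17.  32. 143.]
0.094 142 y -0.027 0.029 x -0.014 0.01 hsv [ 17.   33.  143.5]
0.1 126 y -0.026 0.029 x -0.014 0.01 hsv [ 17.  33. 142.]
0.106 106 y -0.027 0.03 x -0.015 0.008 hsv [ 16.   33.  133.5]
brass 22 [-0.0123 -0.0007  0.0738]
```

apply_moves:
  targets:
    - [0,0,0,0.006,0,0,0]
    - [0,0,0,0.006,0,0,0]
    - [0,0,0,0.006,0,0,0]
    - [0,0,0,0.006,0,0,0]
    - [0,0,0,0,0,0,0]
    - [0,0,0,0,0,0,0]

```text
time_s: 24.62
tcp_pos: [0.5251, 0.0638, 0.2282]
eef_rot: [-179.9, -28.1, -5.6]
contact_force: [-2.6, -0.5, 3.4]
gripper_width: 0.0241
gripper_force: 60.0
```

```bash
python3 -c "
from h import *
ram();collar()" | grep -v hsv
```

```text
tcp [0.5251 0.0638 0.2282] rpy [-179.93  -28.13   -5.57] t 24.62 F [-2.6 -0.5  3.4] w 0.0241 j [ 36.  -7. -54.  42. -27.  14.]
shift [ 0.0002 -0.0002  0.0304] turn [-0.0004 -0.0014 -0.0007] world d [ 0.0145 -0.0012 -0.0267]
axial F 4.2 lat [-0.7 -0.7 -0.3] j3 -54.01722559570367 gf 59.98956084251404
brass 20 [-0.0121 -0.0008  0.0511]
```

apply_moves:
  targets:
    - [0,0,0,0.006,0,0,0]
    - [0,0,0,0.006,0,0,0]
    - [0,0,0,0.006,0,0,0]
    - [0,0,0,0.006,0,0,0]
    - [0,0,0,0,0,0,0]
    - [0,0,0,0,0,0,0]

```text
time_s: 25.17
tcp_pos: [0.536, 0.0626, 0.2066]
eef_rot: [-179.9, -28.1, -5.6]
contact_force: [0.3, 0.4, -0.7]
gripper_width: 0.0242
gripper_force: 60.0
```

```bash
python3 -c "
from h import *
ram();collar()" | grep -v hsv
```

```text
tcp [0.536  0.0626 0.2066] rpy [-179.93  -28.09   -5.57] t 25.17 F [ 0.3  0.4 -0.7] w 0.0242 j [ 32.  -4. -56.  49. -22.  10.]
shift [ 0.0007 -0.0003  0.0062] turn [-0.0003 -0.001  -0.0007] world d [ 0.0036  0.     -0.0051]
axial F -0.7 lat [-0.   0.5 -0. ] j3 -56.16283955152394 gf 59.985228180885315
brass 8 [-0.0162  0.0004  0.0256]
```

apply_moves:
  targets:
    - [0,0,0,0.003,0,0,0]
    - [0,0,0,0.003,0,0,0]
    - [0,0,0,0.002,0,0,0]
    - [0,0,0,0,0,0,0]
    - [0,0,0,0,0,0,0]

```text
time_s: 25.63
tcp_pos: [0.5404, 0.0624, 0.2024]
eef_rot: [-179.9, -28.3, -5.6]
contact_force: [-19.1, -0.6, 23.4]
gripper_width: 0.0245
gripper_force: 60.0
```

```bash
python3 -c "
from h import *
ram();collar()" | grep -v hsv
```

```text
tcp [0.5404 0.0624 0.2024] rpy [-179.88  -28.34   -5.6 ] t 25.63 F [-19.1  -0.6  23.4] w 0.0245 j [ 30.  -4. -57.  52. -21.   8.]
shift [-0.0012 -0.0002  0.0004] turn [-0.0008 -0.0038 -0.001 ] world d [-0.0009  0.0003 -0.0009]
axial F 29.6 lat [-5.3 -1.9 -2.7] j3 -56.82773637710332 gf 60.04630208015442
brass 7 [-0.0171  0.0006  0.0212]
```

apply_moves:
  targets:
    - [0,0.001,0,0.0015,0,0,0]
    - [0,0,0,0,0,0,0]
    - [0,0,0,0,0,0,0]

```text
time_s: 25.93
tcp_pos: [0.5426, 0.0625, 0.2029]
eef_rot: [-179.8, -28.5, -5.6]
contact_force: [-23.7, -1.8, 33.4]
gripper_width: 0.0242
gripper_force: 60.1
```

```bash
python3 -c "
from h import *
ram();collar()"
```

```text
tcp [0.5426 0.0625 0.2029] rpy [-179.83  -28.47   -5.61] t 25.93 F [-23.7  -1.8  33.4] w 0.0242 j [ 30.  -4. -57.  52. -20.   8.]
shift [-0.0034  0.0002 -0.0002] turn [-0.0013 -0.0052 -0.0011] world d [-0.0031  0.0001 -0.0014]
axial F 40.5 lat [-4.8 -3.6 -2.3] j3 -56.74659796868508 gf 60.0860470533371
0.004 19 y -0.007 0.014 x -0.011 0.004 hsv [ 10.  12. 128.]
0.01 75 y -0.01 0.014 x -0.011 0.003 hsv [ 12.  11. 172.]
0.016 23 y -0.006 0.011 x -0.01 -0.002 hsv [ 12. 136. 134.]
0.022 28 y -0.006 0.011 x -0.01 -0.004 hsv [ 12. 133. 139.]
0.028 76 y -0.024 0.029 x -0.01 0.009 hsv [ 13.  70. 140.]
0.034 102 y -0.026 0.029 x -0.01 0.01 hsv [ 17.  31. 152.]
0.04 106 y -0.027 0.029 x -0.01 0.009 hsv [ 17.  32. 154.]
0.046 109 y -0.027 0.029 x -0.01 0.009 hsv [ 17.  34. 148.]
0.052 58 y -0.028 0.03 x -0.01 0.006 hsv [ 17.   32.5 152.5]
0.058 34 y -0.028 0.028 x -0.01 -0.006 hsv [ 18.   30.  155.5]
0.064 28 y -0.028 -0.012 x -0.01 -0.007 hsv [ 18.5  29.5 154.5]
0.07 44 y -0.028 -0.012 x -0.01 0.012 hsv [ 19.  29. 157.]
0.076 13 y -0.017 -0.014 x -0.01 0.008 hsv [ 18.  29. 168.]
0.082 14 y -0.016 -0.014 x -0.005 0.006 hsv [ 17.   29.  167.5]
0.088 19 y -0.017 -0.014 x -0.01 0.002 hsv [ 17.  30. 169.]
0.094 13 y -0.017 -0.015 x -0.013 -0.004 hsv [ 17.  32. 145.]
0.1 17 y -0.016 0.009 x -0.029 -0.009 hsv [114.  22.  46.]
0.106 92 y -0.016 0.012 x -0.03 -0.013 hsv [135.   8. 101.]
brass 7 [-0.017   0.0005  0.0211]
```

Bottomed at 40 N axial, with the collar about 6 mm above the rim. Backing out.

apply_moves:
  targets:
    - [0,-0.002,0,-0.004,0,-0.005,0]
    - [0,-0.001,0,-0.006,0,0,0]
    - [0,0,0,-0.01,0,0,0]
    - [0,0,0,-0.01,0,0,0]
    - [0,0,0,-0.015,0,0,0]
    - [0,0,0,-0.015,0,0,0]
    - [0,0,0,-0.015,0,0,0]
    - [0,0,0,-0.015,0,0,0]
    - [0,0,0,-0.015,0,0,0]
    - [0,0,0,-0.015,0,0,0]
    - [0,0,0,-0.01,0,0,0]
    - [0,0,0,0,0,0,0]
    - [0,0,0,0,0,0,0]

```text
time_s: 27.07
tcp_pos: [0.4783, 0.0684, 0.3123]
eef_rot: [-179.9, -27.6, -5.5]
contact_force: [0.5, -0.2, -1.8]
gripper_width: 0.0239
gripper_force: 60.0
```

```bash
python3 -c "
from h import *
ram();collar()
c=dict(np.load('scene0.npz'))
import plant
plant.capture=lambda n:c
collar()"|grep -v '^0.0[0-2]' |tail -25
python3 - <<'E'
from h import *
from plant import capture
# rod line in scene: rod pixels relative to current tool frame
from plant import get_state
s=get_state();R=Ro.from_euler('xyz',s["eef_rot"],degrees=True);c=capture("scene")
q=R.inv().apply(cloud(c).reshape(-1,3)-s["tcp_pos"])
for lo,hi in((.045,.065),(.065,.085),(.085,.105),(.105,.125)):
    m=(np.hypot(q[:,0],q[:,1])<.02)&(q[:,2]>lo)&(q[:,2]<hi)
    if m.sum()>3:print(lo,m.sum(),((q[m].min(0)+q[m].max(0))/2).round(4),q[m].mean(0).round(4))
m=(np.hypot(q[:,0],q[:,1])<.012)&(q[:,2]<.16);print("tip z",np.sort(q[m,2])[-8:].round(4))
E
```

```text
tcp [0.4783 0.0684 0.3123] rpy [-179.88  -27.65   -5.55] t 27.07 F [ 0.5 -0.2 -1.8] w 0.0239 j [ 46. -17. -46.  30. -46.  20.]
shift [3.000e-03 1.000e-04 1.267e-01] turn [-0.001   0.0039 -0.0004] world d [ 0.0612 -0.0058 -0.1108]
axial F -1.8 lat [-0.3 -0.1 -0.2] j3 -46.182597851808374 gf 59.99126851558685
0.046 18 y -0.002 0.005 x -0.011 -0.003 hsv [ 13.   12.5 113. ]
0.052 22 y -0.001 0.005 x -0.011 -0.003 hsv [ 13.    9.  112.5]
0.058 22 y -0.002 0.006 x -0.011 -0.003 hsv [ 12.5  10.  112.5]
0.064 24 y -0.003 0.006 x -0.011 -0.003 hsv [ 14.   10.5 113.5]
0.07 19 y -0.002 0.006 x -0.01 -0.005 hsv [ 12.  11. 112.]
0.076 24 y -0.003 0.006 x -0.01 -0.002 hsv [ 14.5  10.5 113.5]
0.082 24 y -0.001 0.006 x -0.011 -0.004 hsv [ 10.   10.5 113. ]
0.088 26 y -0.003 0.006 x -0.01 -0.002 hsv [ 13.5  12.  115.5]
0.094 23 y -0.002 0.005 x -0.01 -0.001 hsv [ 12.  11. 113.]
0.1 26 y -0.002 0.006 x -0.01 -0.003 hsv [ 12.   12.  115.5]
0.106 24 y -0.003 0.006 x -0.01 -0.002 hsv [ 12.  11. 113.]
brass 7 [-0.0169  0.0002  0.0252]
brass 19 [-0.0131 -0.0002  0.0859]
0.045 75 [-0.0029 -0.0014  0.0562] [-0.0042 -0.0027  0.0566]
0.065 80 [-0.0027 -0.0019  0.0748] [-0.0044 -0.0029  0.0747]
0.085 79 [-0.0039 -0.001   0.095 ] [-0.005  -0.0028  0.0948]
0.105 70 [-0.0043 -0.0006  0.115 ] [-0.0051 -0.0025  0.1151]
tip z [0.1248 0.125  0.1251 0.1251 0.1256 0.126  0.1268 0.1273]
```

The pointer now holds at 25 mm (21 mm bottomed, 86 mm at rest), so the catch has the dowels. Taking the rammer back over the holster.

apply_moves:
  targets:
    - [0,0,0,-0.01,0,-0.03,0]
    - [0,0,0.01,-0.01,0,-0.03,0]
    - [0,0,0.01,0,0,-0.03,0]
    - [0,0,0.01,0,0,-0.03,0]
    - [0,0.01,0.01,0,0,-0.03,0]
    - [0,0.01,0.01,0,0,-0.03,0]
    - [0,0.01,0.01,0,0,-0.03,0]
    - [0,0.01,0.01,0,0,-0.03,0]
    - [0,0.01,0.01,0,0,-0.03,0]
    - [0,0.015,0.01,0,0,-0.0276,0]
    - [0,0.015,0.01,0,0,0,0]
    - [0,0.01,0,0,0,0,0]
    - [0,0,0,0,0,0,0]
    - [0,0,0,0,0,0,0]

```text
time_s: 28.33
tcp_pos: [0.5486, -0.0394, 0.34]
eef_rot: [180.0, -0.7, -5.6]
contact_force: [-1.1, 0.5, -1.5]
gripper_width: 0.0247
gripper_force: 60.0
```

```bash
cat >> h.py <<'E'
def hol(z,tilt=0.86,x=.5844,y=-.0393):
    from plant import get_state,capture
    goal([x,y,z],tilt,-5.53)
    s=get_state();c=capture("scene");q=cloud(c).reshape(-1,3)-s["tcp_pos"]
    for lo,hi in((.05,.075),(.075,.1),(.1,.122)):
        m=(np.hypot(q[:,0],q[:,1])<.018)&(-q[:,2]>lo)&(-q[:,2]<hi)
        if m.sum()>3:print(lo,m.sum(),"rod rel tcp (world)",q[m].mean(0).round(4))
E
python3 - <<'E'
from h import *
hol(.31)
w=cloud(dict(np.load("scene0.npz")));r=w[(np.hypot(w[...,0]-.582,w[...,1]+.039)<.02)]
for lo,hi in((.02,.04),(.04,.062),(.068,.08),(.08,.095),(.108,.13),(.13,.155)):
    k=r[(r[:,2]>lo)&(r[:,2]<hi)];print(lo,len(k),k.mean(0).round(4))
E
```

```text
tcp [ 0.5486 -0.0394  0.34  ] rpy [180.    -0.73  -5.61] t 28.33 F [-1.1  0.5 -1.5] w 0.0247 j [ 16.   5.  -7.   0. -77.  68.]
shift [ 0.0353 -0.0036  0.0304] turn [ 0.      0.0015 -0.0009] world d [ 0.0358  0.0001 -0.03  ]
0.05 105 rod rel tcp (world) [-0.0033  0.003  -0.0623]
0.075 106 rod rel tcp (world) [-0.0033  0.0028 -0.0873]
0.1 84 rod rel tcp (world) [-0.0037  0.0028 -0.1109]
0.02 110 [ 0.5778 -0.0344  0.0297]
0.04 131 [ 0.578  -0.0344  0.0511]
0.068 34 [ 0.5805 -0.0372  0.0735]
0.08 39 [ 0.5809 -0.0369  0.0866]
0.108 157 [ 0.5764 -0.0333  0.1191]
0.13 205 [ 0.5766 -0.0335  0.1425]
```

apply_moves:
  targets:
    - [0,0.012,-0.001,0,0,0.0015,0]
    - [0,0.012,-0.001,0,0,0,0]
    - [0,0.0115,-0.001,0.02,0,0,0]
    - [0,0,0,0.03,0,0,0]
    - [0,0,0,0.03,0,0,0]
    - [0,0,0,0.03,0,0,0]
    - [0,0,0,0.015,0,0,0]
    - [0,0,0,0,0,0,0]
    - [0,0,0,0,0,0,0]
    - [0,0,0,0,0,0,0]

```text
time_s: 29.22
tcp_pos: [0.5877, -0.0394, 0.2189]
eef_rot: [-179.9, -1.1, -5.5]
contact_force: [1.1, -0.0, -0.9]
gripper_width: 0.0243
gripper_force: 60.0
```

```bash
python3 -c "
from h import *
hol(.14,.86,.5843,-.0397)"
```

```text
tcp [ 0.5877 -0.0394  0.2189] rpy [-179.94   -1.15   -5.49] t 29.22 F [ 1.1 -0.  -0.9] w 0.0243 j [ 15.  13. -14.   0. -62.  69.]
shift [-0.0049  0.0007  0.0788] turn [-0.0006 -0.0032  0.0004] world d [-0.0034 -0.0003 -0.0789]
0.05 81 rod rel tcp (world) [-0.0028  0.0029 -0.0623]
0.075 79 rod rel tcp (world) [-0.0027  0.0026 -0.0875]
0.1 65 rod rel tcp (world) [-0.0027  0.0026 -0.1111]
```

apply_moves:
  targets:
    - [0,-0.0044,0,0,0,0,0]
    - [0,0,0,0,0,0,0]
    - [0,0,0,0,0,0,0]
    - [0,0,0,0,0,0,0]

```text
time_s: 29.6
tcp_pos: [0.5822, -0.0392, 0.2178]
eef_rot: [-179.9, -1.1, -5.5]
contact_force: [-0.1, 0.3, -0.7]
gripper_width: 0.0241
gripper_force: 60.0
```

```bash
python3 -c "
from h import *
hol(.14,.86,.5834,-.0396)"
```

```text
tcp [ 0.5822 -0.0392  0.2178] rpy [-179.93   -1.07   -5.53] t 29.6 F [-0.1  0.3 -0.7] w 0.0241 j [ 16.  13. -14.   0. -62.  69.]
shift [-0.0002  0.0004  0.0778] turn [-0.0008 -0.0023 -0.    ] world d [ 0.0012 -0.0004 -0.0778]
0.05 83 rod rel tcp (world) [-0.003   0.0029 -0.0622]
0.075 76 rod rel tcp (world) [-0.003   0.0027 -0.0873]
0.1 67 rod rel tcp (world) [-0.0031  0.0028 -0.1106]
```

apply_moves:
  targets:
    - [0,0.0012,0.0006,0,0,0,0]
    - [0,0,0,0,0,0,0]
    - [0,-0.0002,0,0.01,0,0,0]
    - [0,-0.0002,0,0.01,0,0,0]
    - [0,-0.0002,0,0.008,0,0,0]
    - [0,0,0,0,0,0,0]
    - [0,0,0,0,0,0,0]

```text
time_s: 30.23
tcp_pos: [0.5826, -0.0401, 0.188]
eef_rot: [-180.0, -0.9, -5.5]
contact_force: [0.0, -0.5, -1.5]
gripper_width: 0.0243
gripper_force: 60.0
```

```bash
python3 -c "
from h import *
hol(.138,.86,.5835,-.0398)"
```

```text
tcp [ 0.5826 -0.0401  0.188 ] rpy [-180.     -0.89   -5.54] t 30.23 F [ 0.  -0.5 -1.5] w 0.0243 j [ 15.  14. -17.   0. -59.  69.]
shift [ 0.0001 -0.0004  0.05  ] turn [-0.     -0.0004 -0.0001] world d [ 0.0009  0.0003 -0.05  ]
0.05 76 rod rel tcp (world) [-0.0032  0.0029 -0.0623]
0.075 74 rod rel tcp (world) [-0.0031  0.0027 -0.0877]
0.1 61 rod rel tcp (world) [-0.0035  0.0026 -0.1108]
```

apply_moves:
  targets:
    - [0,0.0006,-0.0003,0.008,0,0,0]
    - [0,0,0,0.01,0,0,0]
    - [0,-0.0002,0,0.01,0,0,0]
    - [0,-0.0002,0,0.01,0,0,0]
    - [0,0,0,0.007,0,0,0]
    - [0,0,0,0,0,0,0]
    - [0,0,0,0,0,0,0]

```text
time_s: 30.87
tcp_pos: [0.5838, -0.0399, 0.1435]
eef_rot: [-180.0, -0.9, -5.5]
contact_force: [0.1, -0.4, -1.9]
gripper_width: 0.0241
gripper_force: 60.0
```

```bash
python3 -c "
from h import *
hol(.138,.86,.5835,-.0398)"
```

```text
tcp [ 0.5838 -0.0399  0.1435] rpy [-179.99   -0.93   -5.54] t 30.87 F [ 0.1 -0.4 -1.9] w 0.0241 j [ 15.  17. -20.   0. -53.  69.]
shift [-0.0004 -0.      0.0054] turn [-0.0001 -0.0008 -0.0001] world d [-0.0003  0.0001 -0.0055]
0.05 74 rod rel tcp (world) [-0.0032  0.0028 -0.0624]
0.075 164 rod rel tcp (world) [-0.005   0.0046 -0.0866]
0.1 119 rod rel tcp (world) [-0.0061  0.0055 -0.1106]
```

Rod is in freely. The last few mm down until it touches the plate.

apply_moves:
  targets:
    - [0,0,0,0.002,0,0,0]
    - [0,0,0,0.002,0,0,0]
    - [0,0,0,0.002,0,0,0]
    - [0,0,0,0,0,0,0]
    - [0,0,0,0,0,0,0]

```text
time_s: 31.33
tcp_pos: [0.5845, -0.0397, 0.1385]
eef_rot: [-179.9, -1.1, -5.5]
contact_force: [-0.5, 0.4, -0.2]
gripper_width: 0.0242
gripper_force: 60.0
```

apply_moves:
  targets:
    - [0,0,0,0.001,0,0,0]
    - [0,0,0,0,0,0,0]
    - [0.55,0,0,0,0,0,0]
    - [0.55,0,0,0,0,0,0]
    - [0.55,0,0,0,0,0,0]
    - [0.55,0,0,0,0,0,0]
    - [0.55,0,0,0,0,0,0]
    - [0.55,0,0,-0.01,0,0,0]
    - [0.55,0,0,-0.02,0,0,0]
    - [0.55,0,0,-0.03,0,0,0]
    - [0.55,0,0,-0.03,0,0,0]
    - [0.55,0,0,-0.03,0,0,0]
    - [0.55,-0.03,0,0,0,0,0]
    - [0.55,-0.03,0,0,0,0,0]
    - [0.55,0,0,0,0,0,0]
    - [0.55,0,0,0,0,0,0]

```text
time_s: 32.67
tcp_pos: [0.5215, -0.0338, 0.2576]
eef_rot: [-179.9, -1.1, -5.5]
contact_force: [0.4, -0.1, -0.1]
gripper_width: 0.0481
gripper_force: 0.0
```

```bash
python3 - <<'E'
from h import *
from plant import capture
c=capture("scene")
for n,c in(("now",c),("start",dict(np.load("scene0.npz")))):
    w=cloud(c);r=w[(np.hypot(w[...,0]-.582,w[...,1]+.039)<.02)]
    for lo,hi in((.068,.08),(.108,.13),(.13,.155),(.155,.2)):
        k=r[(r[:,2]>lo)&(r[:,2]<hi)];print(n,lo,len(k),k.mean(0).round(4),k[:,2].max().round(4))
P=Ro.from_euler('z',YAW,degrees=True)*Ro.from_euler('y',-28,degrees=True)
collar()
E
```

```text
now 0.068 36 [ 0.5818 -0.0365  0.0745] 0.0799
now 0.108 160 [ 0.5772 -0.0329  0.1199] 0.1299
now 0.13 201 [ 0.5775 -0.0334  0.1431] 0.155
now 0.155 76 [ 0.5813 -0.0366  0.1584] 0.1614
start 0.068 34 [ 0.5805 -0.0372  0.0735] 0.08
start 0.108 157 [ 0.5764 -0.0333  0.1191] 0.13
start 0.13 205 [ 0.5766 -0.0335  0.1425] 0.1549
start 0.155 78 [ 0.58   -0.0364  0.1583] 0.1614
brass 7 [-0.0168  0.0001  0.025 ]
```

```bash
python3 -c "
from plant import close_job
print(close_job())"
```

```text
the job is handed in; nothing more can be done
None
```

Job handed in at about 33 s: both dowels were rammed down until they bottomed at about 40 N and the catch is holding them. The rammer is standing back in its holster, and I didn't touch the other things; one dowel needed a second grasp.

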